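# Back off a ratchet clamp and lay a packing strip flush against the held case

## Robot

A 6-joint arm with a two-finger parallel gripper is mounted at the origin on a cart in front of the work surface, level with it; the furniture and walls round the work are solid. World frame = base frame: x ahead of the robot, y to its left, z up, the work surface at z = 0. Lengths are in m, angles in rad, forces in N, time in s.
With the tool pointing down it reaches from about 0.4 to 0.825 m from the base axis. Payload 7 kg.
Tool frame: the origin (TCP) lies midway between the tips of the shut fingers; the grasp point (between the pads) lies arm.hold_point_z behind it (arm.hold_point_z is the distance from the TCP to the grasp point, in m); z points along the fingers, y is the line along which they close (so a half turn about z gives the same grasp; the last joint's range is limited). The gripper opens to 88 mm and grips with 3 to 60 N. Pads are 19 mm wide; open, the fingers measure 130 mm over their backs; the gripper's body (78 mm by 193 mm) begins 47 mm behind the grasp point.
Start: joints at [1.558, 0.359, 0.012, 0, -1.224, -0.288], TCP at [0.2, 0.645, 0.227] pointing down, gripper open.
Joint ranges: [-3.07, 3.07], [-1.43, 2.12], [-1.02, 1.25], [-3.03, 1.67], [-3.05, -0], [-3.03, 3.03]. Speed limits (rad/s): [2.39, 2.39, 3.01, 3.14, 3.14, 3.14].

## Interface

Orientations are given as [roll, pitch, yaw] about the fixed x, y, z axes, in that order (R = Rz(yaw) Ry(pitch) Rx(roll)).
In Python, from station import arm gives the robot as it stands.
- The arm moves only by the shell command python3 -m crank 'ROWS' [OPENING] [FORCE]. ROWS is JSON, a list that holds one entry, the list of rows, each a list of 4 numbers: the shift along the tool's x, y, z in units of 25 mm (1.0 is 25 mm), then the turn about the tool's z in units of 5 degrees (1.0 is 5 degrees). A call has 1 to 12 rows; each row is the pose to reach, as a shift and turn from the pose commanded when the call began, along the tool's axes at that moment; what a row does not reach only later rows make up. A row lasts 1/8 s, in which the tool goes at most 62.5 mm and 10.7 degrees, less where a joint would pass 70% of its speed; a pose out of reach is approached as far as the arm can. A call with a gripper value outside its range is refused whole. OPENING is the closure, from 0 (fully open) to 1 (shut), set as the call begins (- or left out, the last holds). The fingers move at their own pace and stop on an object; FORCE is the grip in N (left out, the last holds). Time passes only in rows, so rows that repeat a pose let the fingers close. It gives the time, the measured TCP pose, the force, the opening and the grip force at its end, in the units of the state.
- arm.get_state(): the state, without advancing time (a new reading comes with each control period).
- arm.grab_frame(name): name is "scene" or "side" or "wrist"; returns (picture, depth): 400x640x3 uint8, red, green, blue; 400x640 float32, m along the optical axis (not along the pixel's ray), 0 where there is no reading.
- arm.get_calibration(name): a dict with "mtx" (3x3 intrinsics, pixels), "R" (3x3) and "t" (3): a world point X has camera coordinates R X + t; the wrist camera has in their place "mount" (4x4, takes a point from camera to tool coordinates, whose origin is the TCP and whose axes are the flange's). Camera axes: x right, y down, z forward; pixel columns grow to the right and rows downward; lengths in m; the calibration is good to about 2 mm. A picture is of the moment at which its call begins: read the wrist's pose just before it. get_calibration takes no time and is no camera call.
- arm.job_done(): hands the job in; it is judged then, once.
Trained networks look in the newest picture that a camera, given by its name, has taken for a name from the list of things; names that differ only in an ending like _2 or _b are one class to them, and where a whole thing is asked for, a point or a joint stands for the part that bears it (a point fixed in the world has none). Each returns a list of dicts, best first, with "score" (0 to 1); they miss things now and then, are a little off and sometimes report something else, mostly with a low value. They report only what shows in the picture. A call takes as long as a camera call. They do not tell look-alikes from the thing itself.
- arm.recognise(thing, camera): "extent" ([left, top, width, height] in pixels, round what is visible of it).
- arm.trace(thing, camera): "mask" (400x640 bool, what is visible of it) and "extent" ([left, top, width, height] in pixels, round what is visible of it).
The state is a dict: "t": time; "q": joint angles; "qd": joint speeds; "joint_efforts": joint torques, N m; "eef_pos": TCP position; "ee_rot": TCP orientation; "force": force on the tool from outside, world axes, zero at the start; "moment": the same for the moment, N m; "width": finger opening in m; "gripper_force": force on a finger pad.
Only numpy, scipy, OpenCV 4.12 (cv2) and the standard library are available. Lean on these libraries where they do the work, as an engineer would, in place of code of your own. Each camera call takes 0.05 s, during which the arm holds its last target. There are 200 camera calls.

## Task

The blue tester is gripped in the green ratchet clamp without its packing strip. Flip the red holding pawl up and right over so that it stays off the toothed wheel, turn the wheel backwards (counter-clockwise from above, by its orange bar) until the jaw has backed off at least 3 cm, and stand the wooden strip on the clamp's bed with its side flush against the tester's free long side, about centred on it, with the tester staying where it is. Last, drop the pawl back down onto the wheel, and leave the screwdriver and the tape roll on the bench alone.

Things in the scene. Friction and masses are not known exactly. Their poses are not given: they have to be found in the camera images.
- clamp: Green ratchet clamp fixed to the bench; origin on the bench. In its frame: bed plate x -85 to 75, y -132 to 126, top z 12 mm. Fence along x, inner face y -115, top z 40. The tester lies against it, then comes the jaw, which opens along +y. Then the gear housing (84 mm square about x 0, y 70, top z 38) under the toothed wheel (axis x 0, y 70; radius 42, tooth tops z 52)
- wheel_bar (a point): Centre of the top of the orange bar on the wheel, on the wheel's axis, 88 mm above the bench. The bar is 66 mm long along this point's x axis, 14 mm wide along its y axis, 30 mm tall (free from z 58 to 88 mm). Turns with the wheel
- wheel (a joint): Turn of the ratchet wheel in rad: 0 at the start, grows as it turns backwards (counter-clockwise from above; jaw 9 mm per rad), stop at 4.67. The pawl blocks it until thrown over. Stiff (0.12 N m), stays where left. 3 cm of jaw is 3.3 rad, more than a wrist usually turns in one grasp: let go of the bar and take it again
- jaw (a joint): Opening of the jaw in m: 0 at the start (1 mm off the tester), grows to 0.042; driven by the wheel only
- jaw_face (a point): Middle of the upper edge of the gripping face of the steel jaw (130 mm long in x, 18 mm thick behind the face), 34 mm above the bench (jaw top 35); moves with the jaw; axes as the clamp's
- pawl (a joint): Angle of the pawl in rad: 0 down in the teeth, grows as it is flipped up and over towards the clamp's -x; stop at 1.7. Hinge axis: the clamp's y. It falls by its own weight: from below about 1.05 down onto the wheel, from above about 1.3 over to the stop, where it stays. Light (under 2 N). Push the tab near its top (the arm swings up behind the pusher) or pinch it across y and carry it over
- pawl_pivot (a point): Hinge of the pawl, 66 mm above the bench, at x -70, y 106 mm of the clamp, in a bracket 32 mm wide in y, 20 mm in x and 74 mm high; its axes are the clamp's while the pawl is down
- pawl_tab (a point): Middle of the top of the pawl's red upright tab (12 mm in x, 14 mm in y, the upper 50 mm free). With the pawl down it is 10 mm towards clamp +x from the hinge and 55 mm above it. With the pawl thrown over the tab lies level, pointing to clamp -x
- pawl_nose (a point): Steel nose of the pawl (10 mm wide in y, 5 mm thick), at the end of its red arm (50 mm long from the hinge, 9 mm thick, level when down), with the pawl down 68 mm towards clamp +x of the hinge and 19 mm below it, between two teeth. With the pawl thrown over the arm stands almost upright and the nose is at its top, 70 mm above the hinge
- tester: Blue hand-held tester with a light front, a block 115 x 62 x 36 mm (its x, y, z), lying loose on the clamp's bed against the fence. Origin: centre of its underside. Its free long side looks to +y (at y +31 mm), towards the jaw
- strip: Straight wooden packing strip 150 x 20 x 60 mm (its x, y, z), 0.1 to 0.2 kg, standing loose on its long edge on the bench to the right of the clamp. Origin: centre of its underside. Either of its 150 x 60 mm sides may lie against the tester: its centre is then 41 mm from the tester's centre
- driver_yellow: Yellow-handled screwdriver, 175 mm long, loose on the bench; not to be disturbed. Origin: under its middle
- tape_black: Roll of black tape, 58 mm across, 19 mm high, loose on the bench; not to be disturbed
There are look-alikes about, which are no part of the job. There is more than one size of the tester; the job needs the larger.

How it is judged:
On the way, in this order (a step that is already met when the one before it is completed fails the run):
1. the pawl is thrown up and over, off the wheel (value of joint pawl above 1.5 rad), for 0.2 s.
2. with the pawl still off, the wheel is turned backwards until the jaw is open at least 29 mm (value of joint jaw above 0.029 m and value of joint pawl above 1.4 rad), for 0.2 s.
3. with the pawl still off, the strip stands on the bed flush against the tester (y of strip in the frame of tester between 0.037 and 0.0435 m and x of strip in the frame of tester between -0.02 and 0.02 m and z of strip in the frame of tester between -0.003 and 0.003 m and angle between the x axis of strip and the x axis of tester, either way round below 0.03 rad and angle between strip's own z axis and vertical below 0.04 rad and value of joint pawl above 1.4 rad), for 0.2 s.
At the end, for the whole second after the job is handed in: Strip upright on the clamp's bed, its side within 2.5 mm of the tester's free long side and parallel within 0.03 rad, middles within 20 mm lengthwise; pawl down on the toothed wheel (below 0.2 rad, in a gap or on a tooth); all at rest (y of strip in the frame of tester between 0.037 and 0.0435 m and x of strip in the frame of tester between -0.02 and 0.02 m and z of strip in the frame of tester between -0.003 and 0.003 m and angle between the x axis of strip and the x axis of tester, either way round below 0.03 rad and angle between strip's own z axis and vertical below 0.04 rad and value of joint pawl below 0.2 rad and linear speed of strip below 0.01 m/s and velocity of joint pawl below 0.1 rad/s); the robot touches nothing.
It fails at once if the tester is shoved or lifted more than 12 mm from where it lay (distance of tester from where it was at the start of the episode above 0.012 m).
It fails at once if the screwdriver or the tape roll is moved more than 30 mm (distance of any of driver_yellow, tape_black from where it was at the start of the episode above 0.03 m).
It also fails if it takes over 72 s, if anything falls off the work surface, if the arm or the gripper's body presses on something with over 40 N, if the wrist force passes 120 N, or if a joint passes its speed limit or range.

## Working session

There is one attempt and no reset: what is moved stays moved. The work goes in short steps, Python scripts to look and compute and a shell command to move; the robot and the scene stay as the last step left them, time stands still between calls to the robot, and variables do not carry over. Pictures are saved under pics/ and viewed, at most 10 in all, crops included, and the job is handed in when it is done.

```bash
mkdir -p pics; ls
python3 - <<'E'
from station import arm
import cv2,numpy as np
print(arm.hold_point_z, arm.get_state())
for n in("scene","side"):
    p,d=arm.grab_frame(n); cv2.imwrite(f"pics/{n}0.png",p[:,:,::-1]); np.savez(f"{n}0.npz",p=p,d=d)
    c=arm.get_calibration(n);print(n,c)
print(arm.get_calibration("wrist"))
E
```

```text
pics
0.0188 {'t': 0.0, 'q': array([ 1.55810101e+00,  3.59382163e-01,  1.10903957e-02, -3.34254822e-04,
       -1.22409600e+00, -2.88148583e-01]), 'qd': array([ 4.01514454e-06, -2.12933657e-04,  1.61671213e-03, -4.75615407e-04,
       -1.06132734e-03, -3.83865202e-04]), 'joint_efforts': array([ 9.52384798e-04, -5.82716453e+01,  2.93057477e+01,  6.99715421e+00,
        7.24798796e-03, -1.64380212e-04]), 'eef_pos': array([0.1998758 , 0.64423538, 0.22564233]), 'ee_rot': array([ 3.13997753e+00, -1.51023779e-04, -3.00957603e-01]), 'force': array([ 0.68446524,  1.55308296, -0.5554587 ]), 'moment': array([-1.79632629e-02, -6.16493695e-07,  9.17130942e-03]), 'gripper_force': 0.0, 'width': 0.08772090957028535}
scene {'mtx': array([[478.12668939,   0.        , 315.36488899],
       [  0.        , 478.12668939, 203.20864649],
       [  0.        ,   0.        ,   1.        ]]), 'R': array([[ 0.57445106, -0.81839424,  0.01538959],
       [-0.55599655, -0.40392802, -0.72643651],
       [ 0.60072774,  0.40874566, -0.68706125]]), 't': array([-0.3275015 ,  0.38058399,  1.29618462])}
side {'mtx': arra
[... 165 characters left out ...]
0.99958225, -0.02872923,  0.00315566],
       [-0.02181462,  0.67832936, -0.73443407],
       [ 0.01895915, -0.7341961 , -0.67867271]]), 't': array([0.53750531, 0.08496594, 1.14542035])}
{'mtx': array([[319.8742367 ,   0.        , 316.82918903],
       [  0.        , 319.8742367 , 201.00952563],
       [  0.        ,   0.        ,   1.        ]]), 'mount': array([[ 3.40869968e-04, -9.58296996e-01, -2.85773950e-01,
         7.77728599e-02],
       [ 9.99999853e-01,  4.47415655e-04, -3.07540839e-04,
        -4.20114360e-06],
       [ 4.22575201e-04, -2.85773803e-01,  9.58297008e-01,
        -1.57728029e-01],
       [ 0.00000000e+00,  0.00000000e+00,  0.00000000e+00,
         1.00000000e+00]])}
```

View pics/scene0.png

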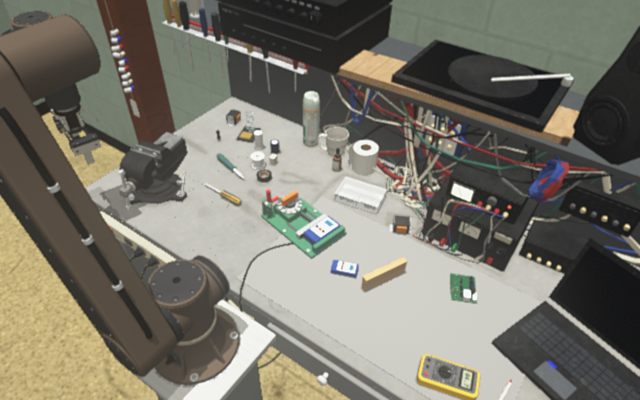

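View pics/side0.png

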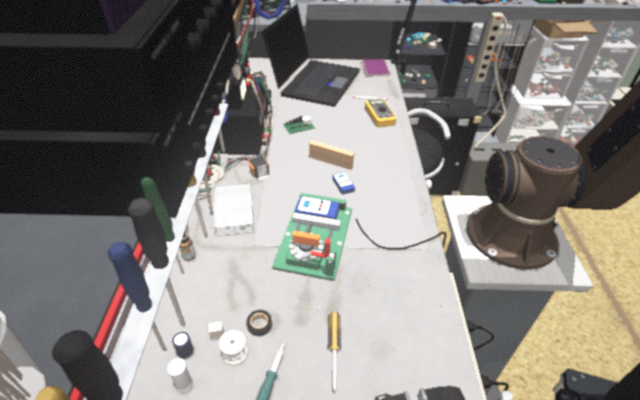

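The scene view shows the clamp at (303,225) with the large tester on its bed at (322,230). The small tester look-alike lies loose at (345,268). The strip is at (384,273), the yellow driver at (222,194) and the tape at (264,176). The side view agrees: bed at (315,235), tester (317,207), bar (306,239), pawl (327,247), strip (331,154).

```bash
cat > h.py <<'E'
from station import arm
import numpy as np,cv2
from scipy.spatial.transform import Rotation as Rn
def cam(n,st=None):
    c=arm.get_calibration(n)
    if n!="wrist": return c["mtx"],c["R"].T,-c["R"].T@c["t"]
    T=np.eye(4);T[:3,:3]=Rn.from_euler("xyz",st["ee_rot"]).as_matrix();T[:3,3]=st["eef_pos"]
    T=T@c["mount"];return c["mtx"],T[:3,:3],T[:3,3]
def cloud(d,C):
    K,R,o=C;v,u=np.mgrid[:d.shape[0],:d.shape[1]]
    P=np.stack([(u-K[0,2])/K[0,0]*d,(v-K[1,2])/K[1,1]*d,d],-1)
    return P@R.T+o
def proj(X,C):
    K,R,o=C;c=(np.atleast_2d(X)-o)@R;return c[:,:2]/c[:,2:]*[K[0,0],K[1,1]]+K[:2,2]
E
python3 - <<'E'
from h import *
for n in("scene","side"):
    z=np.load(n+"0.npz");W=cloud(z["d"],cam(n))
    for th in("clamp","tester","strip","wheel_bar","pawl_tab","driver_yellow","tape_black"):
        for r in arm.trace(th,n)[:2]:
            m=r["mask"]&(z["d"]>0);P=W[m]
            if len(P)<5: print(n,th,"few");continue
            top=np.percentile(P[:,2],95);zl=0.012 if th=="clamp" else top
            Q=P[abs(P[:,2]-zl)<.006]
            if len(Q)<4: continue
            R=cv2.minAreaRect((Q[:,:2]*1000).astype(np.float32))
            print(n,th,round(r["score"],2),r["extent"],"top",top.round(3),"rect",np.round(R[0]),np.round(R[1]),round(R[2],1),len(Q), Q.mean(0).round(3))
E
```

```text
scene clamp 0.79 [260.9, 190.4, 87.6, 67.7] top 0.079 rect [528.  23.] [260. 162.] 77.7 1073 [0.503 0.026 0.012]
scene tester 0.69 [329.4, 258.4, 29.3, 18.8] top 0.025 rect [ 445. -196.] [46. 79.] 22.2 233 [ 0.445 -0.197  0.022]
scene tester 0.55 [305.8, 217.4, 31.5, 30.6] top 0.047 rect [522. -59.] [ 59. 112.] 78.5 329 [ 0.522 -0.059  0.044]
scene strip 0.68 [362.5, 256.4, 46.5, 37.3] top 0.062 rect [ 483. -312.] [ 24. 152.] 64.5 272 [ 0.481 -0.311  0.06 ]
scene wheel_bar 0.74 [276.7, 194.1, 26.3, 19.9] top 0.089 rect [548.  93.] [18. 65.] 79.3 68 [0.548 0.092 0.087]
scene wheel_bar 0.26 [256.0, 172.1, 16.5, 10.2] top 0.022 rect [645. 288.] [53. 52.] 39.7 71 [0.645 0.288 0.019]
scene pawl_tab 0.66 [263.4, 194.1, 13.1, 11.3] top 0.114 rect [496. 141.] [6. 7.] 32.9 9 [0.496 0.14  0.113]
scene driver_yellow 0.52 [223.7, 192.4, 17.3, 11.5] top 0.026 rect [480. 303.] [85. 22.] 87.8 60 [0.479 0.298 0.024]
scene driver_yellow 0.24 [294.4, 211.7, 30.4, 24.9] top 0.038 rect [524.   9.] [ 59. 117.] 84.9 85 [ 0.512 -0.008  0.035]
scene tape_black 0.74 [255.0, 172.8, 16.1, 6.4] top 0.022 rect [
[... 489 characters left out ...]
82 -0.306  0.059]
side wheel_bar 0.77 [286.4, 232.6, 38.8, 25.2] top 0.088 rect [547.  97.] [15. 64.] 77.5 136 [0.547 0.098 0.087]
side pawl_tab 0.81 [304.8, 237.6, 28.2, 19.1] top 0.119 rect [496. 148.] [9. 8.] 62.9 18 [0.497 0.149 0.119]
side pawl_tab 0.43 [295.9, 197.3, 43.7, 22.4] top 0.046 rect [521. -54.] [ 62. 112.] 76.2 540 [ 0.522 -0.052  0.043]
side driver_yellow 0.87 [327.5, 313.0, 13.5, 78.8] top 0.026 rect [478. 311.] [82. 20.] 89.9 271 [0.479 0.31  0.023]
side tape_black 0.74 [245.5, 309.2, 28.0, 24.9] top 0.02 rect [644. 293.] [54. 54.] 89.2 315 [0.644 0.293 0.017]
side tape_black 0.37 [327.1, 312.1, 14.1, 65.5] top 0.026 rect [478. 311.] [82. 20.] 89.9 272 [0.479 0.31  0.023]
```

```bash
python3 -m crank '[[[1.5,1.4,-1.5,2],[3.1,2.9,-3,4],[4.6,4.3,-3,6],[6.2,5.8,-3,8],[7.8,7.2,-3,10],[9.3,8.7,-3,12],[10.9,10.1,-3,14],[12.4,11.6,-3,16],[14,13,-3,18],[15.5,14.4,-3,20],[17.1,15.9,-3,22],[18.6,17.3,-3,24]]]' 0.9
python3 -m crank '[[[0,0,0,2],[0,0,0,4],[0,0,0,6],[0,0,0,8],[0,0,0,10],[0,0,0,11],[0,0,0,11]]]'
python3 - <<'E'
from h import *
st=arm.get_state();print(st["q"],st["eef_pos"],st["ee_rot"])
p,d=arm.grab_frame("wrist");np.savez("w1.npz",p=p,d=d);cv2.imwrite("pics/w1.png",p[:,:,::-1])
C=cam("wrist",st);W=cloud(d,C)
for th in("clamp","tester","wheel_bar","pawl_tab","pawl_pivot","jaw_face"):
    for r in arm.trace(th,"wrist")[:1]:
        P=W[r["mask"]&(d>0)];top=np.percentile(P[:,2],95);zl=0.012 if th=="clamp" else top
        Q=P[abs(P[:,2]-zl)<.005];R=cv2.minAreaRect((Q[:,:2]*1000).astype(np.float32))
        print(th,round(r["score"],2),r["extent"],top.round(3),np.round(R[0]),np.round(R[1]),round(R[2],1),len(Q))
E
```

```text
t: 2.3
eef_pos: [0.5167, 0.0921, 0.3019]
ee_rot: [-3.141, 0.001, -2.401]
force: [1.1, 0.6, -0.2]
width: 0.0088
gripper_force: 0.0
t: 3.18
eef_pos: [0.516, 0.0938, 0.3017]
ee_rot: [3.141, 0.0, 2.929]
force: [0.1, -0.5, -1.1]
width: 0.0086
gripper_force: 0.0
[ 5.54249740e-01  6.65090074e-02 -1.93807040e-01  7.79872063e-06
 -1.31019207e+00 -2.33789995e+00] [0.51595266 0.09378607 0.30170625] [3.14139805e+00 2.12715777e-04 2.92874076e+00]
clamp 0.75 [170.7, 122.8, 199.2, 111.3] 0.083 [530.  26.] [257. 159.] 78.0 8637
tester 0.75 [74.0, 130.3, 65.7, 57.3] 0.023 [ 448. -193.] [43. 81.] 21.9 1759
wheel_bar 0.64 [291.9, 156.5, 61.6, 66.7] 0.088 [549.  96.] [14. 64.] 78.0 610
pawl_tab 0.93 [347.6, 135.9, 19.7, 55.0] 0.121 [498. 144.] [13. 12.] 79.0 131
pawl_pivot 0.78 [345.6, 133.0, 22.7, 58.5] 0.121 [498. 144.] [13. 12.] 79.6 136
jaw_face 0.81 [233.4, 140.7, 59.0, 93.4] 0.035 [533.  15.] [ 79. 129.] 78.8 1349
```

View pics/w1.png

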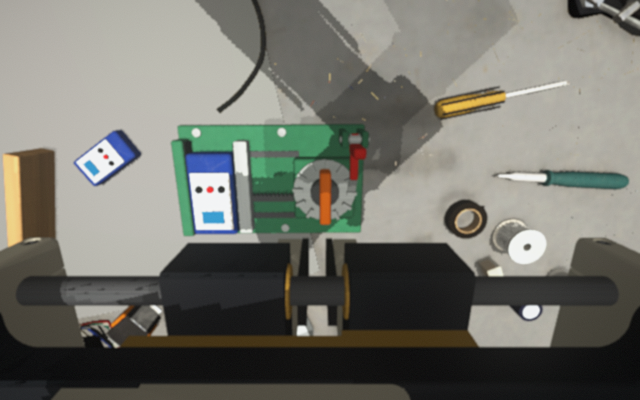

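The wrist view shows the clamp spanning (180-370,125-235). The large tester is in it at (212,193), the bar at (325,197) and the pawl at (355,150). The testers are the loose one at (105,160), measured 81x43 mm and so the small one, and the one in the clamp, measured 114x62 mm and so the one meant.

```bash
python3 -m crank '[[[0.25,1.8,2],[0.25,1.8,4]]]' 2>&1 | tail -1; python3 -m crank '[[[0.25,1.8,2,0],[0.25,1.8,4,0],[0.25,1.8,6,0],[0.25,1.8,7.2,0],[0.25,1.8,8.07,0],[0.25,1.8,8.07,0],[0.25,1.8,8.07,0]]]' 1
```

```text
invalid input
t: 4.4
eef_pos: [0.52, 0.1394, 0.1007]
ee_rot: [3.141, 0.001, 2.928]
force: [0.8, 0.5, -0.1]
width: 0.0006
gripper_force: 0.0
```

```bash
python3 -m crank '[[[0.4,0,0,0],[0.8,0,0,0],[1.2,0,0,0],[1.6,0,0,0],[2,0,0,0],[2.4,0,0,0],[2.65,0,0.2,0],[2.9,0,0.4,0],[2.9,0,0.6,0],[2.9,0,0.6,0]]]'
python3 - <<'E'
from h import *
for n in("side","wrist"):
    st=arm.get_state();p,d=arm.grab_frame(n);W=cloud(d,cam(n,st))
    if n=="side": cv2.imwrite("pics/s2.png",cv2.resize(p[170:300,250:380,::-1],None,fx=4,fy=4))
    for r in arm.trace("pawl_tab",n)[:1]:
        P=W[r["mask"]&(d>0)];o=np.array([.5345,.0275,0]);Rc=Rn.from_euler("z",-12,degrees=True).as_matrix()
        Q=(P-o)@Rc;print(n,r["score"],np.percentile(Q,[2,50,98],axis=0).round(3).tolist())
E
```

```text
t: 5.65
eef_pos: [0.4484, 0.1543, 0.0842]
ee_rot: [-3.141, -0.001, 2.928]
force: [-0.3, -0.1, -0.2]
width: 0.0011
gripper_force: 0.0
wrist 0.69 [[-0.126, 0.1, 0.067], [-0.118, 0.106, 0.075], [-0.077, 0.113, 0.111]]
```

View pics/s2.png

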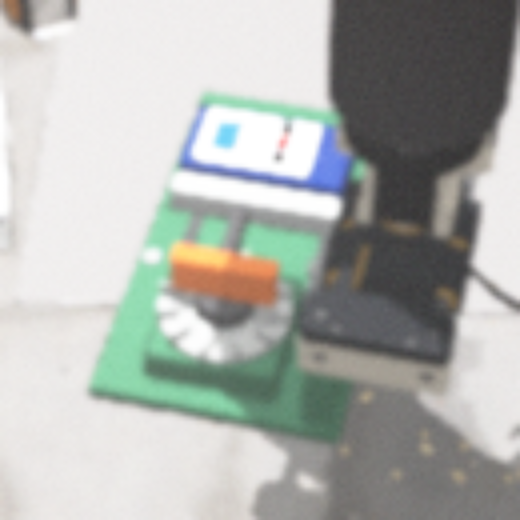

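The side crop shows the wheel at (220,310) with nothing on it. The wrist cloud has the tab lying level at z ≈ 70 mm, x −126 mm, so the pawl is thrown over. Next, the bar.

```bash
python3 -m crank '[[[0,0,-2,0],[0,0,-3.4,0],[-1.5,-0.5,-3.4,0],[-3,-1,-3.4,0],[-4.42,-1.45,-3.4,0],[-4.42,-1.45,-3.4,0],[-4.42,-1.45,-1.7,0],[-4.42,-1.45,-0.5,0],[-4.42,-1.45,0.33,0],[-4.42,-1.45,0.33,0]]]' 0.4
python3 - <<'E'
from h import *
st=arm.get_state();o=np.array([.5345,.0275,0]);Rc=Rn.from_euler("z",-12,degrees=True).as_matrix();print((st["eef_pos"]-o)@Rc,st["q"])
E
```

```text
t: 7.1
eef_pos: [0.5474, 0.0953, 0.0753]
ee_rot: [-3.14, -0.003, 2.928]
force: [0.7, -0.2, -0.6]
width: 0.0526
gripper_force: 0.0
[-0.00148443  0.06901814  0.0752942 ] [ 5.24640972e-01  3.13042650e-01 -4.42183570e-01 -3.83204415e-04
 -8.18876611e-01 -2.30872648e+00]
```

```bash
python3 -m crank '[[[0,0,0,0],[0,0,0,0],[0,0,0,0],[0,0,0,0],[0,0,0,-1.5],[0,0,0,-3],[0,0,0,-4.5],[0,0,0,-6],[0,0,0,-7.5],[0,0,0,-9],[0,0,0,-9]]]' 0.95 50
python3 - <<'E'
from h import *
st=arm.get_state();print(st["q"][5],st["moment"])
E
```

```text
t: 8.48
eef_pos: [0.5494, 0.0967, 0.077]
ee_rot: [3.141, 0.002, -2.569]
force: [-1.1, 5.3, 1.2]
width: 0.0129
gripper_force: 49.8
-1.5225729607510101 [2.03615098 0.35966585 0.05551595]
```

```bash
python3 -m crank '[[[0,0,0,-1.7],[0,0,0,-3.4],[0,0,0,-5.1],[0,0,0,-6.8],[0,0,0,-8.5],[0,0,0,-10.2],[0,0,0,-11.9],[0,0,0,-13.6],[0,0,0,-15.3],[0,0,0,-17],[0,0,0,-18.7],[0,0,0,-20]]]'
python3 -m crank '[[[0,0,0,-1.7],[0,0,0,-3.4],[0,0,0,-5.1],[0,0,0,-6.8],[0,0,0,-8.5],[0,0,0,-10.2],[0,0,0,-11.9],[0,0,0,-13.6],[0,0,0,-15.3],[0,0,0,-17],[0,0,0,-19],[0,0,0,-19]]]'
python3 - <<'E'
from h import *
st=arm.get_state();print(st["q"],st["moment"])
o=np.array([.5345,.0275,0]);Rc=Rn.from_euler("z",-12,degrees=True).as_matrix()
for n in("side",):
    st=arm.get_state();p,d=arm.grab_frame(n);Q=(cloud(d,cam(n,st))-o)@Rc
    cv2.imwrite("pics/s3.png",cv2.resize(p[170:300,250:380,::-1],None,fx=4,fy=4))
    for th in ("jaw_face","pawl_tab"):
      for r in arm.trace(th,n)[:1]:
        print(th,r["score"],r["extent"],np.percentile(Q[r["mask"]&(d>0)],[2,50,98],axis=0).round(3).tolist())
E
```

```text
t: 9.98
eef_pos: [0.5492, 0.0967, 0.077]
ee_rot: [-3.14, 0.0, -0.822]
force: [-2.1, 6.1, 1.9]
width: 0.0133
gripper_force: 49.8
t: 11.48
eef_pos: [0.5492, 0.0965, 0.0769]
ee_rot: [-3.142, -0.001, 0.833]
force: [-1.2, 4.9, 2.5]
width: 0.0136
gripper_force: 49.8
[ 5.24645264e-01  3.11419654e-01 -4.39679949e-01 -7.29002157e-04
 -8.18299336e-01  1.87940856e+00] [1.88954743 0.63999425 0.12065546]
jaw_face 0.61 [245.6, 307.5, 29.4, 29.1] [[0.025, 0.254, -0.001], [0.051, 0.283, 0.016], [0.077, 0.309, 0.02]]
pawl_tab 0.49 [329.4, 238.6, 26.7, 25.6] [[-0.124, 0.034, 0.015], [-0.086, 0.109, 0.078], [-0.058, 0.114, 0.124]]
```

View pics/s3.png

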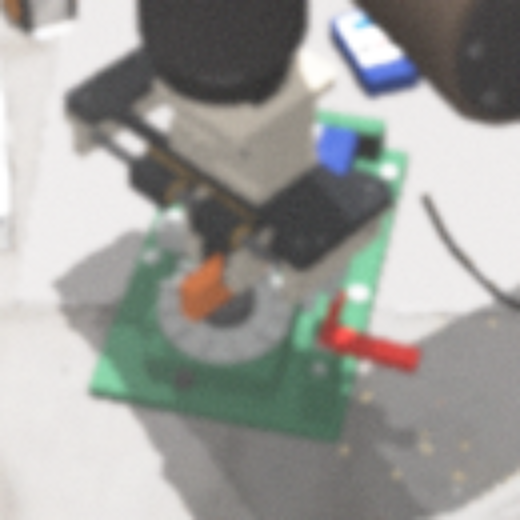

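The side crop shows the bar turned to (205,287), the pawl arm upright at (332,320) and the tab level at (390,350). The wheel is at 4.19 rad, so the jaw is open about 37 mm. I'll let go and move over the strip.

```bash
python3 -m crank '[[[0,0,0,0],[0,0,0,0],[0,0,-2,0],[0,0,-4,0],[-1.8,1.1,-4.9,1.8],[-3.6,2.3,-4.9,3.6],[-5.4,3.5,-4.9,5.4],[-7.2,4.6,-4.9,7.2],[-9,5.8,-4.9,9],[-10.8,7,-4.9,10.8],[-12.6,8.1,-4.9,12.6],[-13.85,8.92,-4.9,14.3]]]' 0.3
python3 -m crank '[[[0,0,0,0],[0,0,0,0]]]'
cat >> h.py <<'E'
o=np.array([.5345,.0275,0]);Rc=Rn.from_euler("z",-12,degrees=True).as_matrix()
def rect(P,zl,tol=.005):
    Q=P[abs(P[:,2]-zl)<tol];R=cv2.minAreaRect((Q[:,:2]*1000).astype(np.float32))
    return np.round(R[0],1),np.round(R[1],1),round(R[2],1),len(Q)
E
python3 - <<'E'
from h import *
st=arm.get_state();p,d=arm.grab_frame("wrist");W=cloud(d,cam("wrist",st));print(st["eef_pos"],st["ee_rot"],st["q"])
cv2.imwrite("pics/w4.png",p[:,:,::-1])
r=arm.trace("strip","wrist")[0];P=W[r["mask"]&(d>0)];t=np.percentile(P[:,2],90);print(r["score"],r["extent"],t,rect(P,t))
st=arm.get_state();p,d=arm.grab_frame("side");W=cloud(d,cam("side"));Q=(W-o)@Rc
m=(abs(Q[...,0])<.03)&(Q[...,1]>-.06)&(Q[...,1]<.07)&(Q[...,2]>.03)&(Q[...,2]<.04)
ys=Q[...,1][m];print("jaw top y",np.percentile(ys,[2,50,98]));
for r in arm.trace("tester","side"): print(r["score"],r["extent"],rect(W[r["mask"]&(d>0)],.048,.006))
E
```

```text
t: 13.12
eef_pos: [0.4801, -0.3129, 0.1989]
ee_rot: [3.141, 0.0, -0.422]
force: [0.4, -0.0, -0.5]
width: 0.0612
gripper_force: 0.0
t: 13.38
eef_pos: [0.4809, -0.3107, 0.1988]
ee_rot: [3.142, 0.001, -0.415]
force: [0.2, 0.2, -0.1]
width: 0.0614
gripper_force: 0.0
[ 0.48087571 -0.31067937  0.19880217] [ 3.14151031e+00  5.74848873e-04 -4.14551036e-01] [-2.31999232e-01  2.11683388e-01 -2.58717737e-01 -2.62253924e-05
 -1.10097545e+00  1.38825643e+00]
0.6 [304.9, 107.9, 18.3, 149.6] 0.06054400296218475 (array([ 485.1, -308.8]), array([ 20. , 148.9]), 65.2, 3142)
jaw top y [-0.05562079 -0.01033804  0.00605052]
0.66 [334.6, 169.4, 20.1, 26.2] (array([0., 0.]), array([0., 0.]), 0.0, 0)
0.63 [295.7, 197.0, 45.8, 29.0] (array([522.5, -51.6]), array([ 55.3, 109.9]), 78.3, 406)
```

View pics/w4.png

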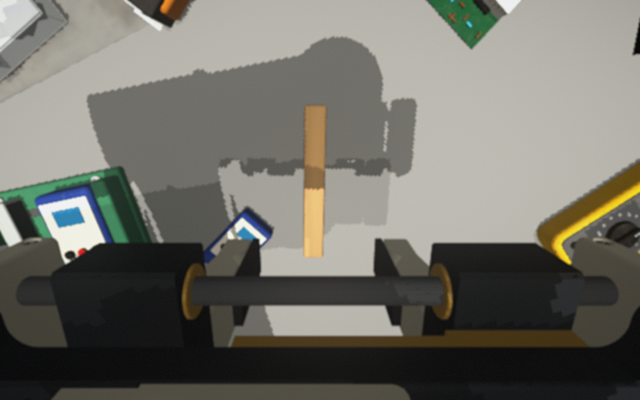

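The wrist view shows the strip at (314,180), upright between the fingers, with clear floor on both sides. The small tester is at (240,235), outside the finger path.

```bash
python3 -m crank '[[[0.11,-0.14,2,0.2],[0.11,-0.14,4,0.2],[0.11,-0.14,5.5,0.2],[0.11,-0.14,6.27,0.2],[0.11,-0.14,6.27,0.2],[0.11,-0.14,6.27,0.2]]]'
python3 -m crank '[[[0,0,0,0],[0,0,0,0],[0,0,0,0],[0,0,0,0],[0,0,0,0]]]' 0.9 30
python3 -m crank '[[[0,0,-2,0],[0,0,-4,0],[0,0,-4,0]]]'
```

```text
t: 14.32
eef_pos: [0.4861, -0.3084, 0.0433]
ee_rot: [3.142, -0.001, -0.431]
force: [-0.2, 0.0, 0.5]
width: 0.0615
gripper_force: 0.0
t: 14.95
eef_pos: [0.4851, -0.3086, 0.0423]
ee_rot: [3.142, 0.0, -0.432]
force: [-0.3, -0.2, 0.2]
width: 0.0198
gripper_force: 29.9
t: 15.32
eef_pos: [0.4876, -0.3094, 0.1465]
ee_rot: [-3.141, -0.008, -0.431]
force: [0.0, 0.3, -1.3]
width: 0.0196
gripper_force: 29.9
```

Run:
```python
from h import *
z=np.load("w1.npz")
class S:pass
st={"eef_pos":np.array([0.51595266,0.09378607,0.30170625]),"ee_rot":[3.14139805,2.127e-4,2.92874]}
for nm,d,C in(("w1",z["d"],cam("wrist",st)),("side",np.load("side0.npz")["d"],cam("side"))):
    Q=(cloud(d,C)-o)@Rc
    m=(d>0)&(abs(Q[...,0])<.1)&(Q[...,1]>-.13)&(Q[...,1]<-.03)&(Q[...,2]>.043)&(Q[...,2]<.055)
    print(nm,rect(Q[m],.048,.006),np.median(Q[m][:,2]))
print((arm.get_state()["eef_pos"]-o)@Rc)
```

```text
w1 (array([  7.4, -82.1]), array([107.2,  53.6]), 0.7, 1521) 0.04378739233692274
side (array([  5.1, -87.2]), array([ 67.4, 109. ]), 88.9, 288) 0.04424492745858271
[ 0.02418146 -0.33931717  0.14654595]
```

```bash
python3 -m crank '[[[-0.5,-1.7,0,-0.4],[-1,-3.5,0,-0.8],[-1.5,-5.2,0,-1.2],[-1.9,-6.9,0,-1.6],[-2.4,-8.6,0,-2],[-2.9,-10.3,0,-2.5],[-3.33,-11.68,0,-2.54],[-3.33,-11.68,0,-2.54],[-3.33,-11.68,0,-2.54]]]'
python3 - <<'E'
from h import *
st=arm.get_state();print((st["eef_pos"]-o)@Rc,np.degrees(st["ee_rot"]))
p,d=arm.grab_frame("wrist");cv2.imwrite("pics/w5.png",p[:,:,::-1]);Q=(cloud(d,cam("wrist",st))-o)@Rc
for th in("strip","tester","jaw_face","clamp"):
    for r in arm.trace(th,"wrist")[:2]:
        P=Q[r["mask"]&(d>0)];t=.012 if th=="clamp" else np.percentile(P[:,2],85);print(th,round(r["score"],2),r["extent"],round(t,3),rect(P,t))
E
```

```text
t: 16.45
eef_pos: [0.531, -0.0086, 0.1415]
ee_rot: [3.141, 0.001, -0.21]
force: [0.1, -0.4, -1.6]
width: 0.0198
gripper_force: 29.9
[ 0.00412736 -0.03602989  0.14148771] [ 1.79963135e+02  8.50952073e-02 -1.20116537e+01]
strip 0.97 [296.1, 111.6, 43.9, 223.6] 0.159 (array([ 22.4, -35.8]), array([ 20. , 113.8]), 90.0, 8103)
tester 0.77 [471.0, 195.6, 100.9, 79.4] 0.022 (array([ -39. , -232.6]), array([43.5, 80.3]), 33.4, 3545)
tester 0.72 [340.2, 125.9, 74.2, 116.4] 0.044 (array([ 15.8, -83. ]), array([97.9, 58.4]), 0.0, 7755)
jaw_face 0.62 [137.9, 126.8, 157.2, 114.0] 0.035 (array([15.8, 54.2]), array([ 98.5, 134.5]), 0.1, 2561)
clamp 0.63 [79.4, 110.6, 356.2, 237.6] 0.012 (array([ 8.2, -2.1]), array([133.8, 257.2]), 0.2, 8583)
```

View pics/w5.png

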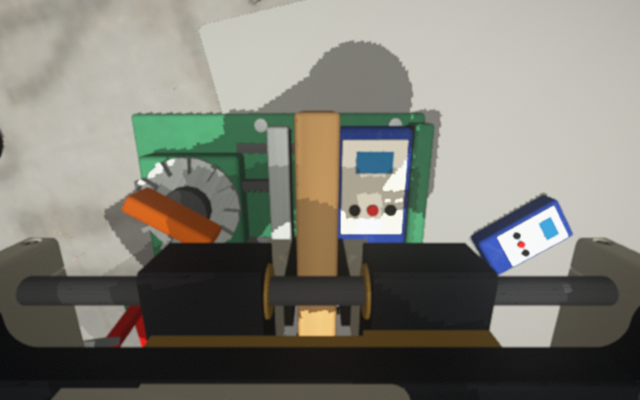

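The wrist view shows the strip at (317,215), lined up in the open gap between the jaw (278) and the tester (345–410). I'll lower it, then close the gap.

```bash
python3 -m crank '[[[0,0,1.2,0],[0,0,2.4,0],[0,0,3,0],[0,0,3.3,0],[0,0,3.5,0],[0,0,3.5,0],[0,0.1,3.5,0],[0,0.2,3.5,0],[0,0.2,3.5,0]]]'
python3 - <<'E'
from h import *
st=arm.get_state();print((st["eef_pos"]-o)@Rc,st["force"]@Rc)
p,d=arm.grab_frame("wrist");Q=(cloud(d,cam("wrist",st))-o)@Rc
for th in("strip","tester"):
    for r in arm.trace(th,"wrist")[:2]:
        P=Q[r["mask"]&(d>0)];P=P[abs(P[:,2]-(.072 if th=="strip" else .046))<.005]
        if len(P): print(th,round(r["score"],2),r["extent"],np.percentile(P,[1,99],axis=0).round(4).tolist())
E
```

```text
t: 17.82
eef_pos: [0.5308, -0.0135, 0.0551]
ee_rot: [-3.141, -0.001, -0.21]
force: [0.3, 0.0, -2.1]
width: 0.0197
gripper_force: 29.9
[ 0.00492579 -0.04089525  0.05512304] [ 0.2776465   0.08383553 -2.09064579]
strip 0.58 [294.2, 111.0, 45.5, 223.2] [[-0.0309, -0.0504, 0.0706], [0.0793, -0.0311, 0.0738]]
tester 0.64 [338.1, 137.2, 114.4, 182.6] [[0.0079, -0.1093, 0.0411], [0.0621, -0.0547, 0.0449]]
```

```bash
for i in 1 2 ; do python3 -m crank '[[[0,0.04,0,0],[0,0.04,0,0],[0,0.04,0,0]]]' | grep -E "eef|force:"; done
```

```text
eef_pos: [0.5307, -0.0142, 0.0549]
force: [0.9, 0.1, -0.7]
gripper_force: 29.9
eef_pos: [0.5305, -0.0146, 0.0549]
force: [-0.9, 5.3, 0.2]
gripper_force: 30.0
```

```bash
for i in 1 2; do python3 -m crank '[[[0,0.03,0.02,0],[0,0.03,0.02,0],[0,0.03,0.02,0]]]' | grep -E "eef|force:"; done
```

```text
eef_pos: [0.5308, -0.0149, 0.0546]
force: [-0.7, 8.1, 1.7]
gripper_force: 30.0
eef_pos: [0.5309, -0.015, 0.0544]
force: [-1.9, 11.3, 3.0]
gripper_force: 30.0
```

```bash
python3 -m crank '[[[0,0,0,0],[0,0,0,0],[0,0,0,0],[0,0,-1,0],[0,0,-3,0],[0,0,-5,0],[0,0,-5,0],[0,0,-5,0]]]' 0.45
python3 - <<'E'
from h import *
st=arm.get_state();print((st["eef_pos"]-o)@Rc,st["force"]@Rc,st["ee_rot"])
p,d=arm.grab_frame("wrist");cv2.imwrite("pics/w6.png",p[:,:,::-1]);Q=(cloud(d,cam("wrist",st))-o)@Rc
for th,z in(("strip",.072),("tester",.046)):
    for r in arm.trace(th,"wrist")[:2]:
        P=Q[r["mask"]&(d>0)];print(th,round(r["score"],2),r["extent"],rect(P,z,.006))
E
```

```text
t: 20.48
eef_pos: [0.5295, -0.017, 0.1786]
ee_rot: [-3.141, 0.0, -0.211]
force: [-0.4, 0.1, 0.2]
width: 0.048
gripper_force: 0.0
[ 0.0044028  -0.04453561  0.17858308] [-0.41577765  0.05514381  0.18319658] [-3.14134388e+00  1.69708374e-04 -2.10527385e-01]
strip 0.67 [299.6, 109.4, 26.0, 163.6] (array([  5.1, -41.6]), array([149.2,  19.9]), 0.4, 3865)
tester 0.85 [449.3, 187.8, 86.6, 55.5] (array([0., 0.]), array([0., 0.]), 0.0, 0)
tester 0.58 [327.5, 122.9, 66.6, 117.5] (array([  7.9, -82.8]), array([111.9,  59.4]), 0.4, 6903)
```

View pics/w6.png

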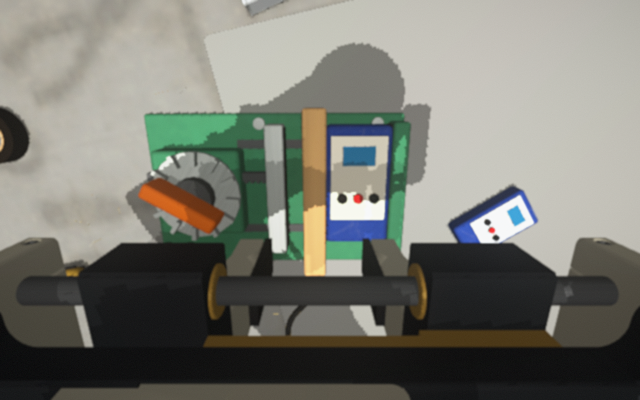

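The wrist view shows the strip (314,190) touching the tester (327–392) along its side. Measured centres are 41.2 mm apart in y and 3 mm in x, and the sides are parallel. Next, the pawl.

```bash
python3 -m crank '[[[-1,-1.5,0,0],[-2,-3,0,0],[-3,-4.5,0,0],[-3.98,-6.02,0,0],[-3.98,-6.02,0,0],[-3.98,-6.02,0,0],[-3.98,-6.02,1.3,0],[-3.98,-6.02,2.66,0],[-3.98,-6.02,2.66,0],[-3.98,-6.02,2.66,0]]]' 1
python3 - <<'E'
from h import *
st=arm.get_state();print((st["eef_pos"]-o)@Rc,st["force"]@Rc)
E
```

```text
t: 21.88
eef_pos: [0.4648, 0.1508, 0.1131]
ee_rot: [3.142, -0.001, -0.211]
force: [-0.2, 0.6, 0.1]
width: 0.0006
gripper_force: 0.0
[-0.09378919  0.10610354  0.11313487] [-0.33240266  0.50209449  0.07341601]
```

```bash
python3 -m crank '[[[0.4,0,0.2,0],[0.8,0,0.3,0],[1.1,0,0.3,0],[1.4,0,0.3,0],[1.7,0,0.3,0],[2,0,0.3,0],[2.3,0,0.3,0],[2.55,0,0.3,0],[2.55,0,0.3,0],[2.55,0,0.3,0]]]'
python3 -m crank '[[[0,0,-2,0],[0,0,-4,0],[0,0,-6,0],[0,0,-6,0],[0,0,-6,0],[0,0,-6,0]]]'
python3 - <<'E'
from h import *
st=arm.get_state();print((st["eef_pos"]-o)@Rc)
for n in("side","wrist"):
    st=arm.get_state();p,d=arm.grab_frame(n);Q=(cloud(d,cam(n,st))-o)@Rc
    if n=="side":cv2.imwrite("pics/s7.png",cv2.resize(p[170:300,250:380,::-1],None,fx=4,fy=4))
    for th in("pawl_tab","strip","tester"):
        for r in arm.trace(th,n)[:1 if th!="tester" else 2]:
            P=Q[r["mask"]&(d>0)];t=np.percentile(P[:,2],90)
            print(n,th,round(r["score"],2),r["extent"],round(t,3),rect(P,t))
E
```

```text
t: 23.12
eef_pos: [0.5262, 0.1378, 0.1047]
ee_rot: [3.141, 0.0, -0.21]
force: [0.0, 0.0, 0.3]
width: 0.0002
gripper_force: 0.0
t: 23.88
eef_pos: [0.5257, 0.1376, 0.2536]
ee_rot: [3.14, 0.002, -0.21]
force: [-0.0, -0.1, 0.2]
width: 0.0003
gripper_force: 0.0
[-0.03153278  0.10583204  0.25358324]
side pawl_tab 0.73 [303.3, 240.2, 32.1, 18.6] 0.117 (array([-61.6, 107.6]), array([11.5, 11.7]), 12.5, 29)
side strip 0.64 [285.6, 199.5, 59.0, 30.8] 0.072 (array([  3.4, -42.5]), array([ 25.2, 148.9]), 89.4, 348)
side tester 0.91 [334.4, 170.3, 19.7, 24.1] 0.024 (array([ -41.5, -233. ]), array([40.7, 83.8]), 36.3, 216)
side tester 0.64 [299.6, 196.5, 40.5, 14.7] 0.046 (array([  5.4, -93. ]), array([109.5,  32.1]), 5.6, 198)
wrist pawl_tab 0.91 [306.2, 151.0, 17.0, 75.2] 0.12 (array([-59.6, 106.8]), array([13.7, 11.5]), 89.5, 168)
wrist strip 0.69 [424.7, 71.8, 51.5, 140.4] 0.072 (array([  5. , -41.4]), array([149.1,  20.8]), 0.2, 2825)
wrist tester 0.66 [462.5, 87.4, 53.6, 100.1] 0.044 (array([  7.8, -87.8]), array([112.4,  49.4]), 0.2, 3969)
wrist tester 0.26 [312.4, 106.0, 71.5, 77.9] 0.087 (array([-0. , 71.3]), array([65.7, 14. ]), 59.0, 878)
```

View pics/s7.png

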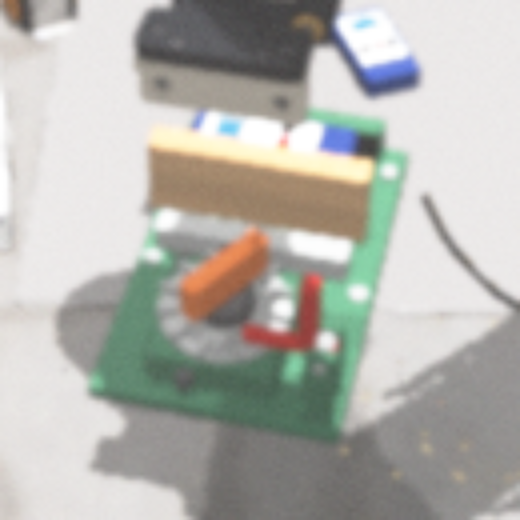

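The side crop shows the pawl down on the wheel, with its arm at (275,335) and tab upright at (312,300). The strip (260,180) stands flush against the tester and the robot is clear, so I'm handing in.

```bash
python3 -c "
from station import arm
print(arm.job_done())"
```

```text
the job is handed in; nothing more can be done
None
```

The job is handed in after about 24 s of robot time: pawl thrown over, jaw opened about 37 mm, strip standing flush and about centred on the tester, and pawl back down on the wheel. The screwdriver and tape roll were left alone, and no verdict came back.

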